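# Load the label roll and snap its retaining cap home

## Task

At this shop counter, load the label holder: slide the label roll (the short one with the wide hole) over the upright spindle until it lies on the base plate, then press the snap cap squarely onto the stud at the top until it clicks, and do not stop at the click: push on until the cap sits fully home on the shoulder. Finish holding the cap there, fingers still on it and still pressing it firmly down; do not let go. Leave the till roll and the noodle cup where they are.

Things in the scene. Friction and masses are not known exactly. Their poses are not given: they have to be found in the camera images.
- holder: Label-roll holder, fixed: square dark steel base plate 120 x 120 x 12 mm; in its middle an upright aluminium spindle 29 mm in diameter, from the plate up to a flat shoulder 56 mm above the counter, and on that a steel stud (top at 79 mm). Origin: centre of the plate's underside, on the counter; z up along the spindle.
- seat: The spindle's flat shoulder, 26 mm across, on which the cap's underside must rest. Origin: centre of its upper face, 56 mm above the counter; z up. Here the stud begins: 16 mm in diameter, 23 mm tall, the last 6 mm tapering to 8 mm. Four spring-loaded balls stand 4 mm out of its sides (24 mm across), centred 11.5 mm above the shoulder.
- stud_tip (a point): Top of the stud, on its axis. A cap set on the stud stops on the balls, its underside about 16 mm above the shoulder. Pushing it on takes a peak of about 7 to 13 N; then its lip passes the balls, the resistance drops sharply (the click), and the cap runs on until its underside meets the shoulder hard. The balls then keep it on.
- roll: Label roll: white paper on a cardboard core, 64 mm outside diameter, hole 36 mm in diameter right through, 40 mm tall, about 100 g, standing on end. Origin: centre of its underside; z up along the hole. On the holder it lies on the base plate (its underside 12 mm, its top 52 mm above the counter).
- cap: Plain black plastic snap cap, standing open side down on the counter: round flange 47 mm in diameter, 6 mm thick, above it a barrel 32 mm in diameter to grip; overall 36 mm tall, about 40 g. From below: a hole 18 mm in diameter through the flange (the snap lip), then 26 mm wide inside, closed 25 mm up. Origin: centre of its underside; z up.
- till_roll: Bystander: till roll, white paper, 56 mm outside diameter, 57 mm tall, with a narrow hole of 13 mm that does not fit the spindle; about 110 g. Origin: centre of its underside.
- noodle_cup: Bystander: closed red noodle cup with a white lid, 72 mm in diameter at the foot, 100 mm at the top, 94 mm tall, about 120 g. Origin: centre of its underside.
There are look-alikes about, which are no part of the job. Of the things that look like the cap, the middle-sized one is meant.

How it is judged:
By the outcome, as a careful person would: the job done as asked, in the order asked, and still so for the second after the job is handed in, while the arm keeps its last pose, push and grip.
It also fails if it takes over 64 s, if anything falls off the work surface, if the arm or the gripper's body presses on something with over 40 N, if the wrist force passes 120 N, or if a joint passes its speed limit or range.

## Robot

A 7-joint arm with a two-finger parallel gripper is mounted at the origin on the work surface. World frame = base frame: x ahead of the robot, y to its left, z up, the work surface at z = 0. Lengths are in m, angles in rad, forces in N, time in s.
With the tool pointing down it reaches from about 0.35 to 0.9 m from the base axis. Payload 8.1 kg.
Tool frame: the origin (TCP) lies midway between the tips of the shut fingers; the grasp point (between the pads) lies 19 mm behind it (r.tcp_to_grasp is the x of the grasp point in the tool frame, in m); x points along the fingers, y is the direction in which the jaws open and shut, and the axes are right-handed (so a half turn about x gives the same grasp; the last joint's range is limited). The gripper opens to 85 mm and grips with 20 to 120 N. Pads are 22 mm wide; open, the fingers measure 114 mm over their backs; the gripper's body (76 mm by 85 mm) begins 54 mm behind the grasp point. The pads swing forward as they close: fully open they stand 13 mm farther back than shut.
Start: joints at [-1.444, 0.434, 0.025, 1.573, -0.012, 1.134, -0.075], TCP at [0.142, 0.609, 0.231] pointing down, gripper open.
Joint ranges: [-2.62, 2.62], [-0.44, 2.09], [-1.27, 1.32], [0.08, 2.57], [-1.32, 4.46], [0.12, 2], [-2.74, 2.74]. Speed limits (rad/s): [2.22, 2.22, 3.01, 3.01, 3.14, 3.14, 3.14].

## Interface

Orientations are given as a unit quaternion [x, y, z, w].
In Python, from bench import get_obs, camera, get_calibration, r gives the robot as it stands.
- The arm moves only by the shell command python3 -m jog 'ROWS' [FORCE]. ROWS is JSON, a list of rows, each a list of 3 entries, a list of its own where there are three numbers: the shift along the world's x, y, z in m, then the turn about the world's z in rad, then the finger opening in m, from 0 to 0.0854. In form: [[[x, y, z], roll, grip], ...]. A call has 1 to 5 rows; each row is the pose to reach, as a shift and turn from the pose commanded when the call began; what a row does not reach only later rows make up. A row lasts 1/12 s, in which the tool goes at most 41.7 mm and 7.16 degrees, less where a joint would pass 70% of its speed; a pose out of reach is approached as far as the arm can. A call with a gripper value outside its range is refused whole. The fingers move at their own pace and stop on an object; FORCE is the grip in N (left out, the last holds). Time passes only in rows, so rows that repeat a pose let the fingers close. It gives the time, the measured TCP pose, the force and the opening at its end, in the units of the state.
- get_obs(): the state, without advancing time (a new reading comes with each control period).
- camera(name): name is "scene" or "side" or "wrist"; returns the picture (400x640x3 uint8, blue, green, red); there is no depth.
- get_calibration(name): a dict with "vertical_fov" (degrees; the focal length in pixels is half the picture's height over the tangent of half this angle, whatever the lens; pixels are square), "cx", "cy" (the principal point, pixels), "camera_from_world" (4x4, takes a point from world to camera coordinates); the wrist camera has in their place "mount" (4x4, takes a point from camera to tool coordinates, whose origin is the TCP and whose axes are the tool frame's). Camera axes: x right, y up, looking along -z (the intrinsics and any distortion apply to the point x, -y, -z); pixel columns grow to the right and rows downward; lengths in m; the calibration is good to about 2 mm. A picture is of the moment at which its call begins: read the wrist's pose just before it. get_calibration takes no time and is no camera call.
- r.hand_in(): hands the job in, once; it reports no verdict.
The state is a dict: "t": time; "joint_positions": joint angles; "qd": joint speeds; "joint_efforts": joint torques, N m; "ee_pos": TCP position; "ee_rot": TCP orientation; "force": force on the tool from outside, world axes, zero at the start; "torque": the same for the moment, N m; "width": finger opening in m.
Only numpy, scipy, OpenCV 4.12 (cv2) and the standard library are available. Lean on these libraries where they do the work, as an engineer would, in place of code of your own. Each camera call takes 0.05 s, during which the arm holds its last target. There are 200 camera calls.

## Working session

There is one attempt and no reset: what is moved stays moved. The work goes in short steps, Python scripts to look and compute and a shell command to move; the robot and the scene stay as the last step left them, time stands still between calls to the robot, and variables do not carry over. Pictures are saved under pics/ and viewed, about 8 in all and at most 12, crops included, and the job is handed in when it is done.

```bash
mkdir -p pics
python3 - <<'E'
from bench import get_obs,camera,get_calibration,r
import cv2,numpy as np
for n in("scene","side"):
    cv2.imwrite(f"pics/{n}0.png",camera(n))
for n in("scene","side","wrist"): print(n,get_calibration(n))
o=get_obs();print({k:np.round(o[k],4) for k in o});print(r.tcp_to_grasp)
E
```

```text
scene {'vertical_fov': 46.03300044345036, 'cx': 327.262910544339, 'cy': 200.76894778151757, 'camera_from_world': array([[ 0.87181236,  0.48950953, -0.0179899 , -0.4394128 ],
       [-0.24582768,  0.46899282,  0.84830094,  0.04041777],
       [ 0.42368853, -0.73513683,  0.52920873, -1.23101598],
       [ 0.        ,  0.        ,  0.        ,  1.        ]])}
side {'vertical_fov': 54.62752844613722, 'cx': 317.36686613865953, 'cy': 198.44779628610448, 'camera_from_world': array([[-0.93457419, -0.35544355, -0.01519774,  0.4703563 ],
       [ 0.21745738, -0.60453051,  0.76632575, -0.16100503],
       [-0.28157304,  0.7128834 ,  0.64227243, -0.81871787],
       [ 0.        ,  0.        ,  0.        ,  1.        ]])}
wrist {'vertical_fov': 66.5760857141488, 'cx': 319.74892322458635, 'cy': 196.59521747026477, 'mount': array([[-9.12866714e-04,  3.17595500e-01, -9.48225851e-01,
        -1.41744902e-01],
       [ 9.99999489e-01,  7.00793843e-04, -7.27988249e-04,
        -4.68781863e-04],
       [ 4.33305046e-04, -9.48226032e-01, -3.17595978e-01,
        -8.22746908e-02],
       [ 0.00000000e+00,  0.00000000e+00,  0.00000000e+00,
         1.00000000e+00]])}
{'t': np.float64(0.1), 'joint_positions': array([-1.4436,  0.4351,  0.025 ,  1.574 , -0.0116,  1.134 , -0.0751]), 'qd': array([-0.0001, -0.002 ,  0.0007, -0.0038,  0.0017,  0.0013, -0.    ]), 'joint_efforts': array([ 2.20000e-03, -6.71754e+01,  1.02780e+00, -3.16902e+01,
        1.58000e-02,  7.40000e-03,  1.00000e-04]), 'ee_pos': array([0.1423, 0.6081, 0.2306]), 'ee_rot': array([ 0.0806,  0.7025, -0.0816,  0.7024]), 'force': array([-0.0883, -0.9804,  0.1612]), 'torque': array([ 0.0251,  0.0192, -0.0195]), 'width': np.float64(0.0858)}
-0.0187
```

View pics/scene0.png

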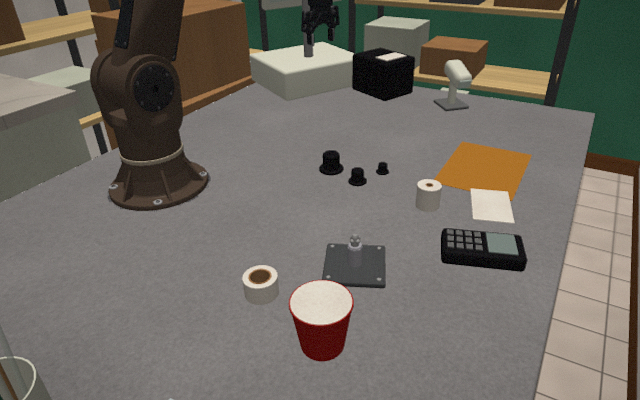

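View pics/side0.png

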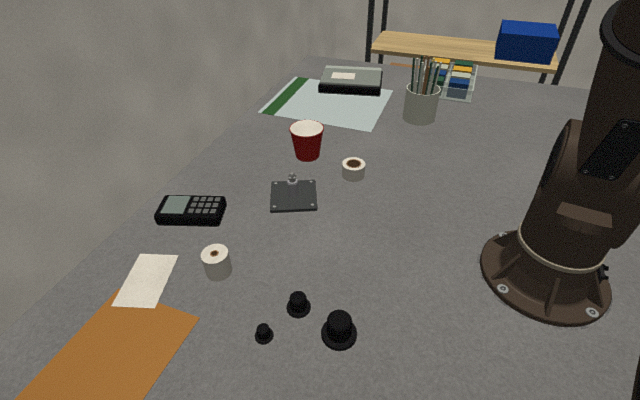

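Scene: caps large (331,163), middle (357,177), small (383,168); label roll (261,284), holder (354,265), till roll (428,195), cup (321,320). The side view agrees. I'll enlarge both.

Run:
```python
import cv2,numpy as np
a=cv2.imread("pics/scene0.png");b=cv2.imread("pics/side0.png")
z=lambda i,x,y,w,h:cv2.resize(i[y:y+h,x:x+w],None,fx=4,fy=4,interpolation=cv2.INTER_CUBIC)
# each tile 100x75 -> 400x300
t=[z(a,230,240,100,75),z(a,310,225,100,75),z(b,310,140,100,75),z(b,250,155,100,75)]
t2=[z(a,310,140,100,75),z(b,250,275,100,75)]
cv2.imwrite("pics/c1.png",np.vstack([np.hstack(t[:2]),np.hstack(t[2:])]))
cv2.imwrite("pics/c2.png",np.clip(np.hstack(t2)*2.0,0,255).astype(np.uint8))
```

```text
(no output)
```

View pics/c1.png

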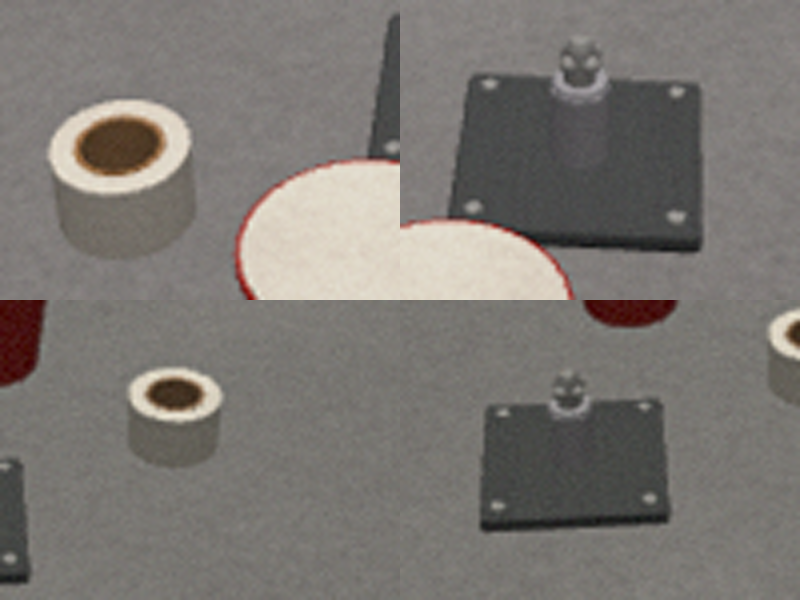

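View pics/c2.png

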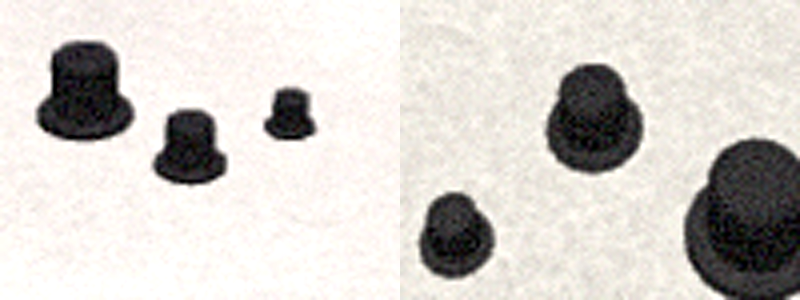

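```bash
cat > h.py <<'E'
import numpy as np
from bench import get_calibration,get_obs
from scipy.optimize import least_squares
from scipy.spatial.transform import Rotation as R
def T(n,o=None):
    c=get_calibration(n)
    if n!="wrist": return c,np.array(c["camera_from_world"])
    W=np.eye(4);W[:3,:3]=R.from_quat(o["ee_rot"]).as_matrix();W[:3,3]=o["ee_pos"]
    return c,np.linalg.inv(W@c["mount"])
def proj(n,P,o=None):
    c,M=T(n,o);p=np.atleast_2d(P)@M[:3,:3].T+M[:3,3]
    f=200/np.tan(np.radians(c["vertical_fov"])/2)
    return np.c_[c["cx"]-f*p[:,0]/p[:,2],c["cy"]+f*p[:,1]/p[:,2]]
def onplane(n,uv,z,o=None):
    c,M=T(n,o);f=200/np.tan(np.radians(c["vertical_fov"])/2)
    d=M[:3,:3].T@np.array([(uv[0]-c["cx"])/f,-(uv[1]-c["cy"])/f,-1]);C=-M[:3,:3].T@M[:3,3]
    return (C+d*(z-C[2])/d[2])[:2]
t=np.linspace(0,2*np.pi,120)
def ring(r,z): return np.c_[r*np.cos(t),r*np.sin(t),0*t+z]
def box(n,rings,xy,o=None):
    p=proj(n,np.vstack([ring(*q) for q in rings])+[*xy,0],o);return np.r_[p.min(0),p.max(0)]
def fit(rings,obs,x0,o=None):
    return {k:least_squares(lambda x:np.concatenate([box(n,rings,x,o)-b for n,b in ob.items()]),x0) for k,ob in {**{n:{n:b} for n,b in obs.items()},"all":obs}.items()}
ROLL=[(.032,0),(.032,.04)];CAP=[(.0235,0),(.0235,.006),(.016,.036)]
CUP=[(.036,0),(.05,.094)];TILL=[(.028,0),(.028,.057)]
E
cat > m.py <<'E'
from h import *
def tb(o,x0,x1,y0,y1): return np.array([o[0]+x0/4,o[1]+y0/4,o[0]+x1/4,o[1]+y1/4])-.4
for nm,rg,ob in (("roll",ROLL,{"scene":tb((230,240),49,195,99,257),"side":tb((310,140),127,222,67,166)}),
  ("cap",CAP,{"scene":tb((310,140),154,226,109,184),"side":tb((250,275),146,242,63,172)}),
  ("cup",CUP,{"scene":np.array([289.,282,353,358]),"side":np.array([290.,121,324,160])}),
  ("till",TILL,{"scene":np.array([416.,180,441,210]),"side":np.array([201.,245,231,279])})):
    for k,s in fit(rg,ob,[.6,0.]).items(): print(nm,k,s.x.round(4),s.fun.round(1))
b={"scene":(np.array([[89,84],[277,91],[277,216],[74,207]]),(310,225),(180,43)),"side":(np.array([[103,112],[245,106],[250,198],[98,206]]),(250,155),(170,74))}
for n,(q,o,tip) in b.items():
    P=np.array([onplane(n,np.array(o)+p/4-.4,.012) for p in q])
    d=np.linalg.solve(np.c_[P[2]-P[0],P[1]-P[3]],P[1]-P[0]);c=P[0]+d[0]*(P[2]-P[0])
    print("holder",n,c.round(4),P.mean(0).round(4),"sides",[np.linalg.norm(P[i]-P[i-1]).round(4) for i in range(4)],"ang",np.degrees(np.arctan2(*(P[1]-P[0])[::-1])).round(1),"tip",onplane(n,np.array(o)+np.array(tip)/4-.4,.079).round(4))
E
python3 m.py
```

```text
roll scene [ 0.4751 -0.2007] [-0.2 -0.2  0.2  0.1]
roll side [ 0.475  -0.2089] [ 0.1 -0.1 -0.1  0.1]
roll all [ 0.4751 -0.2023] [-0.7  0.3 -0.3  0.7 -0.6  1.2 -0.8  1.5]
cap scene [0.4492 0.2566] [-0.  -0.5  0.   0.4]
cap side [0.448  0.2518] [ 0.  -0.6 -0.   0.5]
cap all [0.4488 0.2528] [-0.8  0.1 -0.7  1.  -0.6 -0.3 -0.6  0.8]
cup scene [ 0.6361 -0.2515] [-0.4 -3.1  0.4  2.4]
cup side [ 0.6324 -0.2591] [-0.3 -1.8  0.3  1.5]
cup all [ 0.635  -0.2525] [-1.4 -2.9 -0.5  2.6 -2.  -0.9 -1.4  2.5]
till scene [0.6479 0.2322] [-0.7 -1.6  0.7  1.3]
till side [0.6466 0.2248] [-0.9 -2.1  0.9  1.9]
till all [0.6475 0.2264] [-1.7 -0.6 -0.2  2.5 -1.7 -1.7  0.1  2.3]
holder scene [ 0.5952 -0.0523] [ 0.5951 -0.052 ] sides [np.float64(0.0962), np.float64(0.0972), np.float64(0.0965), np.float64(0.0963)] ang 24.5 tip [ 0.5969 -0.0564]
holder side [ 0.5943 -0.0608] [ 0.5946 -0.0608] sides [np.float64(0.0978), np.float64(0.097), np.float64(0.0965), np.float64(0.0966)] ang -156.3 tip [ 0.5925 -0.0588]
```

```bash
python3 -c "
from h import *
print(R.from_quat(get_obs()['ee_rot']).as_matrix().round(3))"
python3 -m jog '[[[0.027,-0.03,0],0,0.085],[[0.054,-0.06,-0.005],0,0.085],[[0.081,-0.09,-0.01],0,0.085],[[0.108,-0.12,-0.015],0,0.085],[[0.135,-0.15,-0.02],0,0.085]]'
python3 -m jog '[[[0.027,-0.03,0],0,0.085],[[0.054,-0.06,-0.005],0,0.085],[[0.081,-0.09,-0.01],0,0.085],[[0.108,-0.12,-0.015],0,0.085],[[0.135,-0.15,-0.02],0,0.085]]'
python3 -m jog '[[[0.020,-0.025,0],0,0.085],[[0.037,-0.055,-0.005],0,0.085],[[0.037,-0.055,-0.01],0,0.085],[[0.037,-0.055,-0.01],0,0.085]]'
python3 - <<'E'
from h import *
from bench import camera
import cv2
o=get_obs();i=camera("wrist");cv2.imwrite("pics/w1.png",i)
np.save("o1.npy",np.r_[o["ee_pos"],o["ee_rot"]])
print(o["ee_pos"],proj("wrist",[[.4488,.2528,0]],o))
E
```

```text
[[-0.     0.228  0.974]
 [-0.001  0.974 -0.228]
 [-1.    -0.001  0.   ]]
t: 0.52
ee_pos: [0.2782, 0.4568, 0.2109]
ee_rot: [0.081, 0.702, -0.081, 0.702]
force: [1.0, 0.9, -0.1]
width: 0.0851
t: 0.93
ee_pos: [0.4132, 0.3068, 0.191]
ee_rot: [0.081, 0.702, -0.081, 0.702]
force: [0.2, 0.4, -0.5]
width: 0.0848
t: 1.27
ee_pos: [0.4499, 0.251, 0.1803]
ee_rot: [0.082, 0.703, -0.083, 0.702]
force: [-0.2, 1.4, -0.4]
width: 0.0854
[0.44988671 0.25096601 0.18030916] [[321.67004333 173.09738814]]
```

View pics/w1.png

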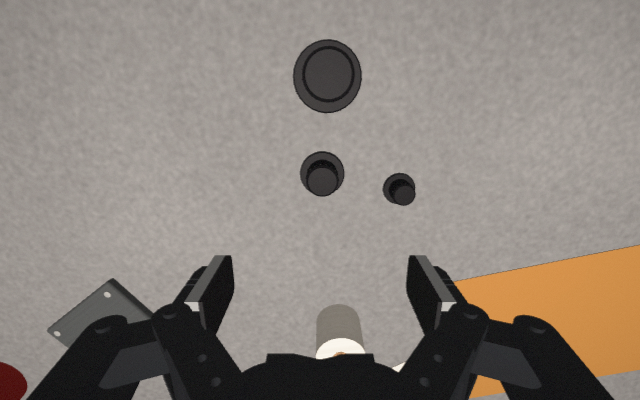

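Middle cap's flange centre is at (322,174) against a prediction of (321.7,173.1), so the position is confirmed. Next, above the roll.

```bash
python3 -m jog '[[[0.002,-0.041,0],0,0.085],[[0.005,-0.082,0],0,0.085],[[0.007,-0.123,0],0,0.085],[[0.01,-0.164,0],0,0.085],[[0.012,-0.205,0],0,0.085]]' >/dev/null
python3 -m jog '[[[0.002,-0.041,0],0,0.085],[[0.005,-0.082,0],0,0.085],[[0.007,-0.123,0],0,0.085],[[0.01,-0.164,0],0,0.085],[[0.012,-0.205,0],0,0.085]]'
python3 -m jog '[[[0,-0.020,0],0,0.085],[[0,-0.044,0],0,0.085],[[0,-0.044,0],0,0.085],[[0,-0.044,0],0,0.085]]'
python3 - <<'E'
from h import *
from bench import camera
import cv2
o=get_obs();i=camera("wrist");cv2.imwrite("pics/w2.png",i)
print(o["ee_pos"],proj("wrist",[[.4751,-.2023,0.04],[.595,-.0565,.079],[.595,-.0565,.012],[.635,-.2525,.094]],o),box("wrist",ROLL,[.4751,-.2023],o))
E
```

```text
t: 2.15
ee_pos: [0.474, -0.1565, 0.1817]
ee_rot: [0.08, 0.702, -0.08, 0.703]
force: [1.0, 0.2, 0.4]
width: 0.0847
t: 2.48
ee_pos: [0.4737, -0.2002, 0.1814]
ee_rot: [0.081, 0.702, -0.081, 0.702]
force: [-0.0, 0.6, -0.2]
width: 0.0848
[ 0.47372358 -0.20019632  0.18135662] [[318.18510824 186.10485032]
 [499.29948722 283.44971373]
 [466.48877245 249.00487933]
 [305.65087709 366.30609615]] [285.13630069 146.40243514 351.22440916 216.72141184]
```

View pics/w2.png

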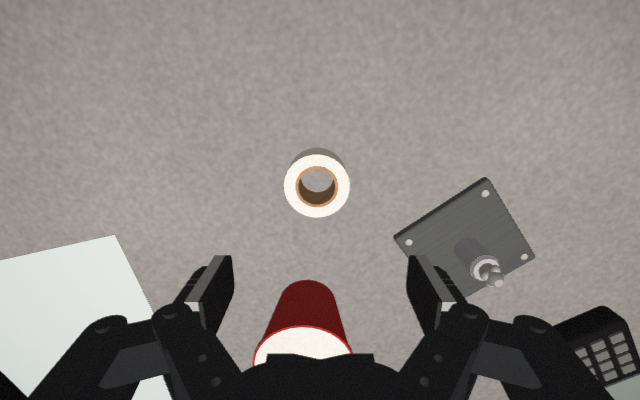

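Roll's top centre is at (317,186) and the plate centre at (467,249.5), both within about 1 px of prediction. Descending and gripping the roll.

```bash
python3 -m jog '[[[0.001,-0.003,-0.035],0,0.085],[[0.001,-0.003,-0.07],0,0.085],[[0.001,-0.003,-0.105],0,0.085],[[0.001,-0.003,-0.13],0,0.085],[[0.001,-0.003,-0.15],0,0.085]]'
python3 -m jog '[[[0,0,-0.015],0,0.085],[[0,0,-0.026],0,0.085],[[0,0,-0.026],0,0.085]]'
python3 -m jog '[[[0,0,0],0,0.06],[[0,0,0],0,0.055],[[0,0,0],0,0.05],[[0,0,0],0,0.05],[[0,0,0],0,0.05]]' 30
python3 -m jog '[[[0,0,0],0,0.05],[[0,0,0],0,0.05],[[0,0,0.01],0,0.05],[[0,0,0.04],0,0.05],[[0,0,0.04],0,0.05]]'
```

```text
t: 2.95
ee_pos: [0.4741, -0.2002, 0.0292]
ee_rot: [0.08, 0.703, -0.079, 0.702]
force: [0.9, 0.8, -0.5]
width: 0.0852
t: 3.2
ee_pos: [0.4738, -0.201, 0.0036]
ee_rot: [0.081, 0.704, -0.08, 0.701]
force: [-0.3, 0.7, 0.7]
width: 0.0849
t: 3.62
ee_pos: [0.4752, -0.2032, 0.0064]
ee_rot: [0.081, 0.702, -0.081, 0.703]
force: [-1.2, 3.3, 8.2]
width: 0.0651
t: 4.03
ee_pos: [0.4764, -0.2046, 0.0495]
ee_rot: [0.081, 0.701, -0.082, 0.704]
force: [0.9, -0.3, -0.9]
width: 0.0649
```

```bash
python3 -m jog '[[[0,0,0.04],0,0.05],[[0,0,0.08],0,0.05],[[0.02,0.025,0.085],0,0.05],[[0.044,0.055,0.085],0,0.05],[[0.066,0.082,0.085],0,0.05]]'
python3 -m jog '[[[0.02,0.025,0],0,0.05],[[0.04,0.05,0],0,0.05],[[0.054,0.066,0],0,0.05],[[0.054,0.066,0],0,0.05],[[0.054,0.066,0],0,0.05]]'
python3 - <<'E'
from h import *
from bench import camera
import cv2
o=get_obs();print(o["ee_pos"])
w=camera("wrist");s=camera("scene");d=camera("side")
for n,i in zip("wsd",(w,s,d)): cv2.imwrite(f"pics/r3{n}.png",i)
z=lambda i,x,y:cv2.resize(i[y:y+100,x:x+133],(400,300),interpolation=cv2.INTER_CUBIC)
old=cv2.imread("pics/w2.png")
cv2.imwrite("pics/r3.png",np.vstack([np.hstack([z(s,290,190),z(d,225,115)]),np.hstack([z(old,400,200),cv2.resize(w,(400,300))])]))
for n in("scene","side"): print(n,proj(n,[o["ee_pos"]],o))
E
```

```text
t: 4.45
ee_pos: [0.542, -0.1206, 0.1326]
ee_rot: [0.082, 0.701, -0.082, 0.704]
force: [0.3, 1.0, -1.4]
width: 0.0651
t: 4.87
ee_pos: [0.5949, -0.0542, 0.1307]
ee_rot: [0.08, 0.702, -0.08, 0.703]
force: [0.1, -1.4, -2.1]
width: 0.065
[ 0.5949394  -0.05416341  0.13068748]
scene [[354.53645408 211.79497488]]
side [[289.21745266 156.7701323 ]]
```

View pics/r3.png

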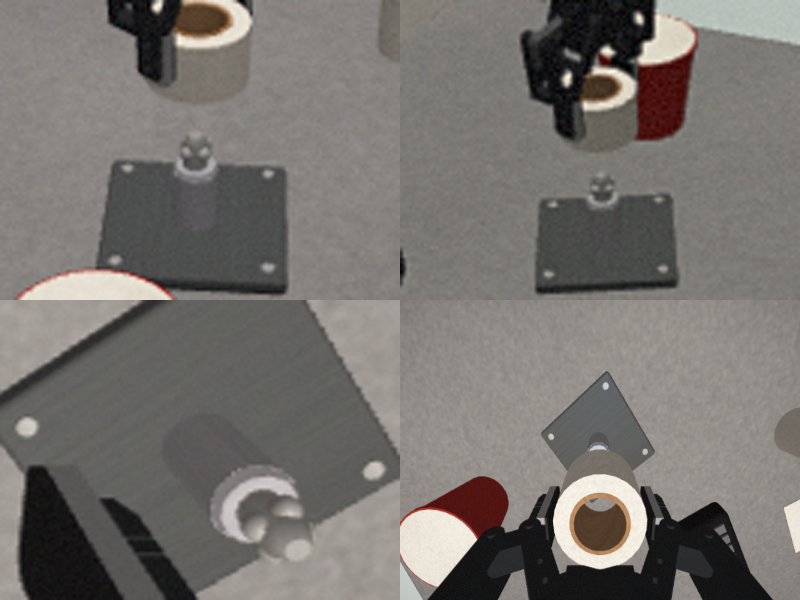

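Run:
```python
from h import *
import cv2
o=get_obs();print(o["ee_pos"])
i=cv2.imread("pics/r3w.png")
m=(i.min(2)>190).astype(np.uint8)
n,l,s,c=cv2.connectedComponentsWithStats(m[220:400,220:420]);k=1+s[1:,4].argmax()
print("roll top bbox",s[k]+[220,220,0,0,0])
for h in(.030,.035,.04):
  p=proj("wrist",ring(.032,h)+o["ee_pos"],o);print(h,p.min(0),p.max(0))
print(proj("wrist",[.5945,-.0567,.056],o))
```

```text
[ 0.59365819 -0.05687134  0.13069368]
roll top bbox [ 245  232  150  127 8220]
0.03 [246.6394957  227.03183147] [394.64591657 352.61705397]
0.035 [243.89949885 232.39121151] [397.45690566 361.51420853]
0.04 [240.94585274 238.20253532] [400.48685029 371.0467832 ]
[[320.68967172 209.7638575 ]]
```

```bash
python3 -m jog '[[[-0.0005,-0.001,-0.02],0,0.05],[[-0.0005,-0.001,-0.04],0,0.05],[[-0.0005,-0.001,-0.055],0,0.05],[[-0.0005,-0.001,-0.055],0,0.05]]'
python3 -m jog '[[[0,0,-0.012],0,0.05],[[0,0,-0.024],0,0.05],[[0,0,-0.036],0,0.05],[[0,0,-0.044],0,0.05],[[0,0,-0.044],0,0.05]]'
python3 -m jog '[[[0,0,-0.004],0,0.05],[[0,0,-0.008],0,0.05],[[0,0,-0.010],0,0.05],[[0,0,-0.010],0,0.05]]'
```

```text
t: 5.35
ee_pos: [0.5912, -0.0576, 0.0729]
ee_rot: [0.082, 0.704, -0.082, 0.701]
force: [-1.0, 0.3, -1.6]
width: 0.0644
t: 5.77
ee_pos: [0.5926, -0.0563, 0.0294]
ee_rot: [0.081, 0.703, -0.081, 0.701]
force: [0.3, 0.1, -0.9]
width: 0.0647
t: 6.1
ee_pos: [0.5938, -0.0564, 0.0211]
ee_rot: [0.081, 0.703, -0.081, 0.702]
force: [-0.2, -0.1, -1.1]
width: 0.0649
```

```bash
python3 -m jog '[[[0,0,-0.001],0,0.05],[[0,0,-0.0015],0,0.05],[[0,0,-0.0015],0,0.05]]'
python3 -m jog '[[[0,0,0],0,0.065],[[0,0,0],0,0.075],[[0,0,0],0,0.085],[[0,0,0],0,0.085],[[0,0,0.002],0,0.085]]'
python3 -m jog '[[[0,0,0.04],0,0.085],[[0,0,0.08],0,0.085],[[0,0,0.12],0,0.085],[[0,0,0.14],0,0.085],[[0,0,0.14],0,0.085]]'
python3 - <<'E'
from h import *
from bench import camera
import cv2
s=camera("scene");d=camera("side");w=camera("wrist")
z=lambda i,x,y:cv2.resize(i[y:y+100,x:x+133],(400,300),interpolation=cv2.INTER_CUBIC)
cv2.imwrite("pics/r4.png",np.vstack([np.hstack([z(s,290,190),z(d,225,115)]),np.hstack([z(w,250,140),z(w,250,140)*0])]))
print(get_obs()["ee_pos"])
E
```

```text
t: 6.35
ee_pos: [0.594, -0.0564, 0.02]
ee_rot: [0.081, 0.702, -0.081, 0.703]
force: [-0.3, 0.8, -1.3]
width: 0.0644
t: 6.77
ee_pos: [0.5937, -0.0564, 0.0217]
ee_rot: [0.081, 0.703, -0.081, 0.702]
force: [0.3, -0.2, -0.4]
width: 0.0852
t: 7.18
ee_pos: [0.5969, -0.057, 0.1674]
ee_rot: [0.082, 0.699, -0.081, 0.705]
force: [0.0, -0.1, -0.4]
width: 0.0849
[ 0.59349867 -0.05620468  0.16147564]
```

View pics/r4.png

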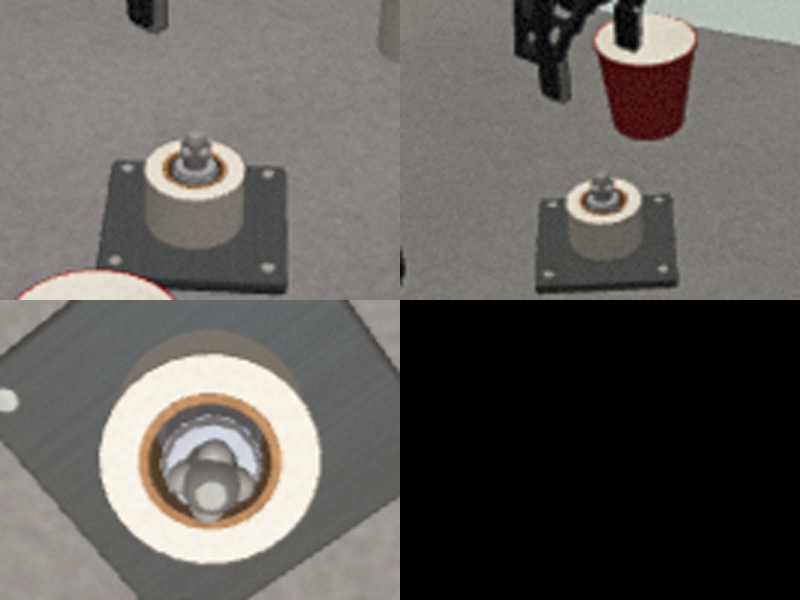

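Roll lies flat on the plate around the spindle; stud tip is at about wrist pixel (320,205). Going to the cap.

```bash
python3 -c "
from h import *
o=get_obs();print(o['ee_pos'],'tip',onplane('wrist',(319.8,204.8),.079,o))"
python3 -m jog '[[[-0.017,0.037,0],0,0.085],[[-0.034,0.074,0],0,0.085],[[-0.051,0.111,0],0,0.085],[[-0.068,0.148,0],0,0.085],[[-0.085,0.185,0],0,0.085]]'>/dev/null
python3 -m jog '[[[-0.017,0.037,0],0,0.085],[[-0.034,0.074,0],0,0.085],[[-0.051,0.111,0],0,0.085],[[-0.060,0.125,0],0,0.085],[[-0.060,0.125,0],0,0.085]]'
python3 -m jog '[[[0,0,-0.02],0,0.075],[[0,0,-0.04],0,0.065],[[0,0,-0.04],0,0.06],[[0,0,-0.04],0,0.06],[[0,0,-0.04],0,0.06]]'
python3 - <<'E'
from h import *
from bench import camera
import cv2
o=get_obs();w=camera("wrist");cv2.imwrite("pics/w5.png",w)
print(o["ee_pos"],o["width"],"cap pred",[.449,.2528],proj("wrist",[[.449,.2528,.036],[.449,.2528,.006]],o))
E
```

```text
[ 0.59349867 -0.05620468  0.16147564] tip [ 0.59302294 -0.05634061]
t: 8.17
ee_pos: [0.445, 0.258, 0.1601]
ee_rot: [0.078, 0.704, -0.079, 0.701]
force: [0.6, -0.4, 0.5]
width: 0.0852
t: 8.58
ee_pos: [0.4492, 0.2528, 0.1219]
ee_rot: [0.081, 0.703, -0.082, 0.702]
force: [-0.1, -0.2, 0.2]
width: 0.0598
[0.44918678 0.25280438 0.12191756] 0.059800415302139386 cap pred [0.449, 0.2528] [[320.15515136 203.59713499]
 [320.10976445 192.13652277]]
```

View pics/w5.png

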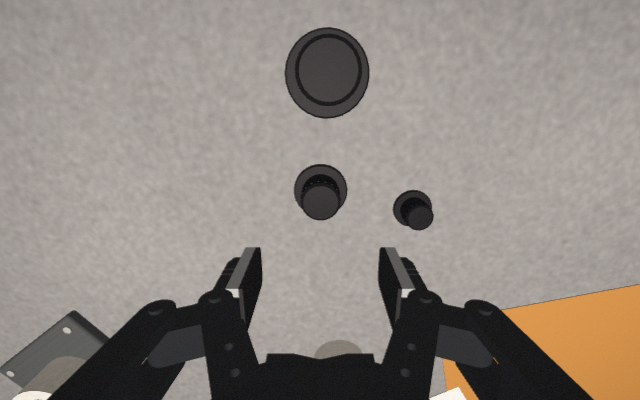

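```bash
python3 -m jog '[[[0,0,-0.03],0,0.06],[[0,0,-0.06],0,0.06],[[0,0,-0.09],0,0.06],[[0,0,-0.105],0,0.06],[[0,0,-0.112],0,0.06]]'
python3 -m jog '[[[0,0,0],0,0.045],[[0,0,0],0,0.035],[[0,0,0],0,0.025],[[0,0,0],0,0.02],[[0,0,0],0,0.02]]' 80
python3 -m jog '[[[0,0,0],0,0.02],[[0,0,0],0,0.02],[[0,0,0],0,0.02]]'
python3 -m jog '[[[0,0,0.03],0,0.02],[[0,0,0.07],0,0.02],[[0,0,0.11],0,0.02],[[0,0,0.13],0,0.02],[[0,0,0.13],0,0.02]]'
```

```text
t: 9.05
ee_pos: [0.4484, 0.253, 0.0085]
ee_rot: [0.081, 0.703, -0.082, 0.702]
force: [0.5, -0.1, 0.5]
width: 0.0599
t: 9.47
ee_pos: [0.45, 0.2542, 0.0114]
ee_rot: [0.082, 0.702, -0.08, 0.703]
force: [-1.2, -0.6, 8.6]
width: 0.0298
t: 9.72
ee_pos: [0.4499, 0.2542, 0.0114]
ee_rot: [0.082, 0.702, -0.08, 0.703]
force: [-0.9, -1.4, 7.8]
width: 0.0302
t: 10.13
ee_pos: [0.4517, 0.2552, 0.1453]
ee_rot: [0.084, 0.7, -0.079, 0.705]
force: [0.3, 0.7, -0.7]
width: 0.0301
```

```bash
python3 -m jog '[[[0.017,-0.037,0],0,0.02],[[0.034,-0.074,0],0,0.02],[[0.051,-0.111,0],0,0.02],[[0.068,-0.148,0],0,0.02],[[0.085,-0.185,0],0,0.02]]'>/dev/null
python3 -m jog '[[[0.017,-0.037,0],0,0.02],[[0.034,-0.074,0],0,0.02],[[0.051,-0.111,0],0,0.02],[[0.059,-0.125,0],0,0.02],[[0.059,-0.125,0],0,0.02]]'
python3 -m jog '[[[0,0,0],0,0.02],[[0,0,0],0,0.02],[[0,0,0],0,0.02]]'
python3 - <<'E'
from h import *
from bench import camera
import cv2
o=get_obs();w=camera("wrist");s=camera("scene");d=camera("side")
p=np.mean([o["ee_pos"],get_obs()["ee_pos"]],0)
print(p,o["force"],proj("wrist",p,o), proj("wrist",[.5935,-.0565,.079],o))
for n,i in zip("wsd",(w,s,d)): cv2.imwrite(f"pics/r6{n}.png",i)
z=lambda i,x,y:cv2.resize(i[y:y+100,x:x+133],(400,300),interpolation=cv2.INTER_CUBIC)
W=cv2.resize(w[160:360,187:453],(400,300),interpolation=cv2.INTER_CUBIC)
cv2.imwrite("pics/r6.png",np.clip(1.8*np.vstack([np.hstack([z(s,290,165),z(d,225,105)]),np.hstack([W,z(w,253,230)])]).astype(float),0,255).astype(np.uint8))
E
```

```text
t: 10.97
ee_pos: [0.594, -0.0624, 0.1398]
ee_rot: [0.083, 0.702, -0.085, 0.703]
force: [-0.6, 0.5, -0.5]
width: 0.0301
t: 11.22
ee_pos: [0.5923, -0.0545, 0.1396]
ee_rot: [0.081, 0.703, -0.08, 0.702]
force: [0.2, -0.6, 0.6]
width: 0.0299
[ 0.59250049 -0.05472325  0.13972259] [ 0.22064048 -0.58827638  0.55435826] [[320.06791837 259.70755079]] [[317.73671967 217.95514427]]
```

View pics/r6.png

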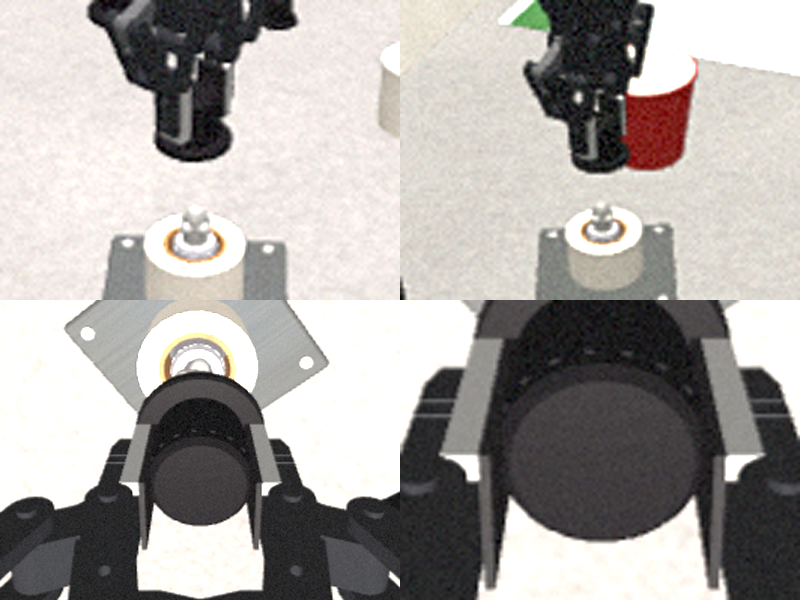

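Run:
```python
from h import *
o=get_obs();q=o.copy()
q["ee_pos"]=np.array([.5925,-.0547,.1397])
# straight-down tool attitude (mean of readings)
q["ee_rot"]=np.array([.081,.7027,-.081,.7022]);q["ee_rot"]/=np.linalg.norm(q["ee_rot"])
def f(x):
    c=q["ee_pos"]+[x[0],x[1],x[2]]
    F=proj("wrist",np.vstack([ring(.0235,0),ring(.0235,.006)])+c,q);B=proj("wrist",ring(.016,.036)+c,q)
    return [F[:,0].min()-278.8,F[:,0].max()-361.2,F[:,1].min()-207.9,B[:,1].max()-310.5]
s=least_squares(f,[0,0,-.01]);print(s.x.round(4),s.fun.round(2))
C=q["ee_pos"]+s.x
for n in("scene","side"):print(n,box(n,[(a,b+C[2]) for a,b in CAP],C[:2]).round(1),"tip",proj(n,[.5935,-.0565,.079]).round(1))
```

```text
[ 0.0014 -0.0005 -0.0176] [-0.47  0.47  0.38 -0.33]
scene [341.  194.7 366.5 223. ] tip [[353.  234.9]]
side [280.2 143.4 299.6 165.1] tip [[291.4 173.5]]
```

```bash
python3 - <<'E'
from h import *
q={"ee_pos":np.array([.5925,-.0547,.1397])}
q["ee_rot"]=np.array([.081,.7027,-.081,.7022]);q["ee_rot"]/=np.linalg.norm(q["ee_rot"])
for h in(-.009,-.011,-.013):
    def f(x):
        c=q["ee_pos"]+[x[0],x[1],h]
        F=proj("wrist",np.vstack([ring(.0235,0),ring(.0235,.006)])+c,q);B=proj("wrist",ring(.016,.036)+c,q)
        return [F[:,0].min()+F[:,0].max()-640,F[:,1].min()-207.9,B[:,1].max()-310.5]
    s=least_squares(f,[0,0]);print(h,s.x.round(4),s.fun.round(2))
    C=q["ee_pos"]+[*s.x,h]
    for n in("scene","side"):
        F=box(n,[(.0235,C[2])],C[:2]);print(n,F.round(1))
E
python3 - <<'E'
import sys;sys.path.insert(0,".")
from h import *
# tip bias per camera: observed stud tips scene (355-.4,235.4) side (292.1,173.1)
for n in("scene","side"):print(n,proj(n,[[.5935,-.0565,.079],[.5945,-.0567,.079]]).round(1))
E
```

```text
-0.009 [-0.0036  0.0006] [ 0.   -2.98  2.93]
scene [338.9 204.1 364.3 218. ]
side [281.8 151.9 301.2 162.8]
-0.011 [-0.0025  0.0003] [ 0.   -2.16  2.13]
scene [339.4 205.3 364.8 219.2]
side [281.5 152.5 300.8 163.3]
-0.013 [-0.0013  0.0001] [ 0.   -1.37  1.35]
scene [339.9 206.4 365.3 220.4]
side [281.1 153.  300.5 163.9]
scene [[353.  234.9]
 [353.4 235.1]]
side [[291.4 173.5]
 [291.1 173.4]]
```

```bash
cat > avg.py <<'E'
from h import *
from bench import camera
a=[];f=[]
for _ in range(8):
    camera("side");o=get_obs();a.append(o["ee_pos"]);f.append(np.r_[o["force"],o["torque"]])
a=np.array(a);print("pos",a.mean(0).round(4),"sd",a.std(0).round(4),"F",np.mean(f,0).round(2),"w",round(o["width"],4),"t",o["t"])
E
python3 avg.py
```

```text
pos [ 0.5928 -0.056   0.1399] sd [0.0001 0.0004 0.    ] F [-0.09  0.14 -0.55  0.    0.   -0.  ] w 0.0302 t 11.7667
```

```bash
python3 -m jog '[[[0.001,-0.0005,-0.015],0,0.02],[[0.001,-0.0005,-0.03],0,0.02],[[0.001,-0.0005,-0.04],0,0.02],[[0.001,-0.0005,-0.046],0,0.02],[[0.001,-0.0005,-0.046],0,0.02]]'
python3 - <<'E'
from h import *
from bench import camera
import cv2
w=camera("wrist");s=camera("scene");d=camera("side")
for n,i in zip("wsd",(w,s,d)): cv2.imwrite(f"pics/r7{n}.png",i)
z=lambda i,x,y:cv2.resize(i[y:y+75,x:x+80],(400,375),interpolation=cv2.INTER_CUBIC)
cv2.imwrite("pics/r7.png",np.clip(1.8*np.hstack([z(s,315,190),z(d,252,125)]).astype(float),0,255).astype(np.uint8))
E
python3 avg.py
```

```text
t: 12.18
ee_pos: [0.593, -0.0569, 0.0925]
ee_rot: [0.081, 0.703, -0.081, 0.702]
force: [-0.3, -0.3, -0.9]
width: 0.0299
pos [ 0.5942 -0.057   0.0943] sd [0.0002 0.     0.0002] F [ 0.15  0.18 -0.37 -0.01  0.   -0.01] w 0.0295 t 12.7333
```

View pics/r7.png

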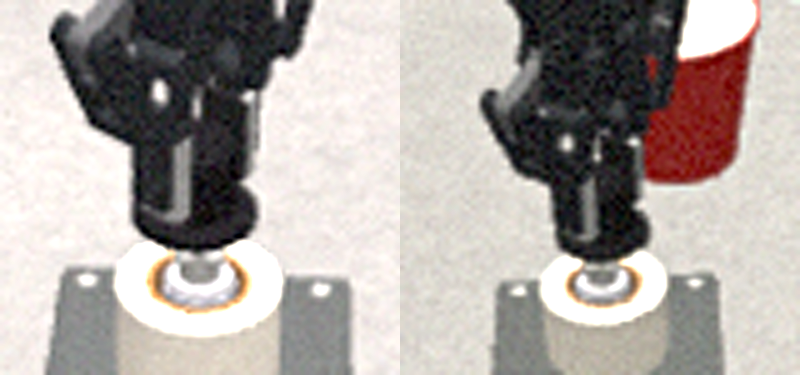

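```bash
python3 -m jog '[[[0,0,-0.003],0,0.02],[[0,0,-0.006],0,0.02],[[0,0,-0.008],0,0.02],[[0,0,-0.008],0,0.02]]'; python3 avg.py
python3 -m jog '[[[0,0,-0.001],0,0.02],[[0,0,-0.002],0,0.02],[[0,0,-0.002],0,0.02],[[0,0,-0.002],0,0.02]]'; python3 avg.py
```

```text
t: 13.07
ee_pos: [0.5939, -0.0569, 0.0854]
ee_rot: [0.081, 0.702, -0.081, 0.702]
force: [1.3, 0.2, -1.0]
width: 0.0299
pos [ 0.5939 -0.0569  0.0858] sd [0.     0.     0.0001] F [ 0.07  0.15 -0.24  0.01 -0.05 -0.01] w 0.0299 t 13.4667
t: 13.8
ee_pos: [0.5945, -0.0568, 0.0839]
ee_rot: [0.081, 0.702, -0.081, 0.703]
force: [3.6, 0.5, -0.7]
width: 0.03
pos [ 0.5944 -0.0568  0.0839] sd [0. 0. 0.] F [ 4.18  0.57 -1.12  0.11 -0.93  0.  ] w 0.0296 t 14.2
```

```bash
python3 -m jog '[[[0.0005,0,0],0,0.02],[[0.0012,0.0001,0],0,0.02],[[0.0012,0.0001,0],0,0.02]]'; python3 avg.py
```

```text
t: 14.45
ee_pos: [0.5947, -0.0568, 0.0837]
ee_rot: [0.081, 0.703, -0.081, 0.702]
force: [1.7, 1.0, 1.4]
width: 0.03
pos [ 0.5947 -0.0569  0.0837] sd [0. 0. 0.] F [ 1.11  0.45  0.08  0.12 -0.31  0.  ] w 0.0298 t 14.85
```

```bash
python3 -m jog '[[[0.0007,0.0002,-0.002],0,0.02],[[0.0007,0.0002,-0.003],0,0.02],[[0.0007,0.0002,-0.003],0,0.02]]' 110; python3 avg.py
python3 -m jog '[[[0,0,-0.001],0,0.02],[[0,0,-0.002],0,0.02],[[0,0,-0.003],0,0.02],[[0,0,-0.003],0,0.02]]'; python3 avg.py
```

```text
t: 15.1
ee_pos: [0.5962, -0.0567, 0.0813]
ee_rot: [0.081, 0.702, -0.081, 0.703]
force: [0.1, -0.1, 4.9]
width: 0.0292
pos [ 0.5961 -0.0567  0.0813] sd [0. 0. 0.] F [ 0.23  0.61  5.13  0.12 -0.11  0.  ] w 0.0293 t 15.5
t: 15.83
ee_pos: [0.5958, -0.0566, 0.0776]
ee_rot: [0.081, 0.702, -0.081, 0.702]
force: [1.4, 0.2, -0.4]
width: 0.0291
pos [ 0.5958 -0.0566  0.0776] sd [0. 0. 0.] F [ 1.53  0.47 -1.13  0.1  -0.44  0.  ] w 0.0291 t 16.2333
```

```bash
python3 -m jog '[[[0.0005,0,-0.002],0,0.02],[[0.0005,0,-0.004],0,0.02],[[0.0005,0,-0.006],0,0.02],[[0.0005,0,-0.008],0,0.02],[[0.0005,0,-0.008],0,0.02]]'; python3 avg.py
python3 -m jog '[[[0,0,-0.001],0,0.02],[[0,0,-0.002],0,0.02],[[0,0,-0.003],0,0.02],[[0,0,-0.003],0,0.02]]'; python3 avg.py
```

```text
t: 16.65
ee_pos: [0.5956, -0.0566, 0.0689]
ee_rot: [0.081, 0.703, -0.081, 0.702]
force: [0.1, 0.5, -2.5]
width: 0.029
pos [ 0.5957 -0.0566  0.0693] sd [0.     0.     0.0001] F [ 0.22  0.12 -6.93  0.   -0.01  0.  ] w 0.0292 t 17.05
t: 17.38
ee_pos: [0.597, -0.0567, 0.0676]
ee_rot: [0.081, 0.702, -0.081, 0.703]
force: [-0.9, 0.3, 1.7]
width: 0.0293
pos [ 0.597  -0.0567  0.0676] sd [0. 0. 0.] F [-0.8   0.06  5.4   0.02  0.2   0.  ] w 0.0294 t 17.7833
```

```bash
python3 -m jog '[[[-0.0005,0,-0.001],0,0.02],[[-0.0005,0,-0.002],0,0.02],[[-0.0005,0,-0.003],0,0.02],[[-0.0005,0,-0.003],0,0.02]]' 120; python3 avg.py
python3 -m jog '[[[0,0,-0.001],0,0.02],[[0,0,-0.002],0,0.02],[[0,0,-0.002],0,0.02],[[0,0,-0.002],0,0.02]]'; python3 avg.py
```

```text
t: 18.12
ee_pos: [0.5972, -0.0568, 0.0674]
ee_rot: [0.082, 0.701, -0.081, 0.704]
force: [-10.6, 1.4, 37.0]
width: 0.0292
pos [ 0.5972 -0.0568  0.0674] sd [0. 0. 0.] F [-1.003e+01  1.830e+00  3.530e+01  3.500e-01  2.250e+00  2.000e-02] w 0.0292 t 18.5167
t: 18.85
ee_pos: [0.5974, -0.0568, 0.0672]
ee_rot: [0.082, 0.701, -0.081, 0.704]
force: [-17.1, 2.4, 56.1]
width: 0.029
pos [ 0.5974 -0.0568  0.0672] sd [0. 0. 0.] F [-1.678e+01  2.750e+00  5.635e+01  5.800e-01  3.850e+00  3.000e-02] w 0.0291 t 19.25
```

Firm stop on the shoulder, 56 N. I'll ease off to about 30 N, trim the side load and take a last look.

```bash
python3 -m jog '[[[-0.0005,0,0.001],0,0.02],[[-0.0015,0.0003,0.002],0,0.02],[[-0.0015,0.0003,0.0025],0,0.02],[[-0.0015,0.0003,0.0025],0,0.02],[[-0.0015,0.0003,0.0025],0,0.02]]'; python3 avg.py
python3 - <<'E'
from bench import camera
import cv2,numpy as np
s=camera("scene");d=camera("side")
z=lambda i,x,y:cv2.resize(i[y:y+75,x:x+80],(400,375),interpolation=cv2.INTER_CUBIC)
cv2.imwrite("pics/r8.png",np.clip(1.8*np.hstack([z(s,315,200),z(d,252,135)]).astype(float),0,255).astype(np.uint8))
E
```

```text
t: 19.67
ee_pos: [0.5971, -0.0567, 0.0674]
ee_rot: [0.081, 0.7, -0.081, 0.705]
force: [-2.8, -0.2, 25.0]
width: 0.0291
pos [ 0.5971 -0.0568  0.0675] sd [0. 0. 0.] F [-2.93e+00  4.20e-01  2.49e+01  7.00e-02  7.10e-01  1.00e-02] w 0.0293 t 20.0667
```

View pics/r8.png

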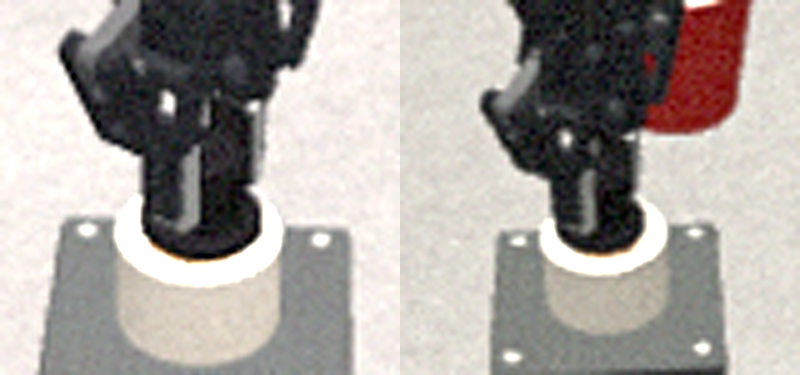

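Both views show the cap flange level and just above the roll's top at scene crop (202,230), with only a sliver of core visible.

```bash
python3 -c "
from bench import r,get_obs
print(get_obs()['force']);print(r.hand_in())"
```

```text
[-2.72635526  0.03755542 24.87611409]
the job is handed in; nothing more can be done
None
```

The job is handed in at about 20 s of the 64 s allowed. The label roll is over the spindle and lies on the base plate. The snap cap is fully home on the shoulder, still gripped and pressed down with about 25 N.

- **Roll:** after release, all three cameras showed it flat on the plate, with the spindle and stud standing up through the hole.
- **Click:** the resistance rose to about 5 N on the balls, then dropped to about −1 N, and the springs pulled the cap down with about −7 N. 5 N is below the stated 7–13 N peak, but it was sampled between steps, so I probably missed the peak itself.
- **Seating:** the cap then hit a hard stop. The tool height stayed at 67.2–67.6 mm while the push rose from 5 to 56 N, which puts the underside at about 57–58 mm by estimate. That is 1–2 mm above the 56 mm shoulder and within my measuring error.
- **Final press:** 56 N was more than needed, so I eased off to 25 N, leaving a side force of about 3 N. The last picture shows the flange level and just above the roll.
- **Doubts:** the wrist-camera estimate of where the cap sat in the grip disagreed with the other views, because the pads hid the flange edges. I centred the cap by side force instead. The grip width read about 29–30 mm on the 32 mm barrel.
- **Bystanders:** I did not touch the till roll or the noodle cup, but took no final measurement of where they stand.

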